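Put the gluing bench's tools back in their die-cut trays

TASK

Put the four tools away: lay each one flat in the white tray whose cut-out matches its shape and size (large tape roll, small tape roll, L-shaped corner block, box cutter), sunk fully to the floor of its recess and let go. Leave the glue gun and the mug where they are.

Things in the scene. Friction and masses are not known exactly. Their poses are not given: they have to be found in the camera images.
- big_roll: The larger of two off-white paper-tape rolls, lying flat on the table: outer diameter 66 mm, height 25 mm, centre hole 26 mm, about 0.12 kg. Origin: centre of its underside; z up along its axis. Its yaw does not matter.
- small_roll: The smaller of two off-white paper-tape rolls, lying flat: outer diameter 46 mm, height 25 mm, centre hole 26 mm, about 0.05 kg. Origin: centre of its underside; z up along its axis. Its yaw does not matter.
- corner_block: L-shaped aluminium corner block lying flat, 28 mm high, about 0.25 kg. Two arms 26 mm wide on an 80 mm square: x = -40 to -14 mm, y = -40 to 40 mm; and x = -14 to 40 mm, y = -40 to -14 mm; the quarter at +x +y is empty. Origin: centre of that square, on the underside; z up. Centre of mass at x = y = -11 mm.
- cutter: Box cutter with black grip and steel nose, lying flat: 32 mm wide (its x), 150 mm long (its y, nose to +y), 24 mm high (27 mm at the slider near the middle), about 0.14 kg. Origin: centre of its underside; z up. Either end may point either way in its tray.
- big_round_tray: Tray for the larger roll, 104 x 104 mm, with a round recess 82 mm in diameter at its centre. White board fixed to the table, 9 mm high; brown recess floor 3 mm above the table. Origin: centre of the underside, z up.
- small_round_tray: Tray for the smaller roll, 84 x 84 mm, with a round recess 62 mm in diameter at its centre. White board fixed to the table, 9 mm high; brown recess floor 3 mm above the table. Origin: centre of the underside, z up.
- corner_tray: Tray for the corner block, 116 x 116 mm, with an L-shaped recess: x = -48 to -6 mm, y = -48 to 48 mm, and x = -6 to 48 mm, y = -48 to -6 mm (8 mm of play all round the block). The block fits only with its axes along the tray's, the same way round. White board fixed to the table, 9 mm high; brown recess floor 3 mm above the table. Origin: centre of the underside, z up.
- long_tray: Tray for the box cutter, 68 mm (its x) by 186 mm (its y), with a rectangular recess 48 x 166 mm at its centre; the cutter fits with its length along the tray's y, either way round. White board fixed to the table, 9 mm high; brown recess floor 3 mm above the table. Origin: centre of the underside, z up.
- glue_gun: Bystander: black hot-glue gun lying on its side at the left of the work, about 200 mm along its y (nozzle to +y) and 130 mm along its x, 38 mm high, unplugged. Origin: underside of the barrel's middle. Leave it alone.
- mug: Bystander: white mug, 80 mm across and 92 mm high, standing at the right of the work. Origin: centre of its underside. Leave it alone.
There are look-alikes about, which are no part of the job. Leave any blue or turquoise look-alike of the long_tray alone.

How it is judged:
At the end, for the whole second after the job is handed in: Each of the four tools lies flat (within 0.08 rad) and at rest in its own tray, its origin within 13 mm horizontally of the tray's origin and its underside less than 6 mm above the tray's underside (the recess floor is at 3 mm, the rim at 9 mm), released by the fingers (horizontal distance between big_roll and big_round_tray below 0.013 m and z of big_roll in the frame of big_round_tray between 0 and 0.006 m and angle between each of big_roll, small_roll, corner_block, cutter's own z axis and vertical below 0.08 rad and linear speed of each of big_roll, small_roll, corner_block, cutter below 0.02 m/s and contact force between each of big_roll, small_roll, corner_block, cutter and the fingers below 0.1 N and horizontal distance between small_roll and small_round_tray below 0.013 m and z of small_roll in the frame of small_round_tray between 0 and 0.006 m and horizontal distance between corner_block and corner_tray below 0.013 m and z of corner_block in the frame of corner_tray between 0 and 0.006 m and horizontal distance between cutter and long_tray below 0.013 m and z of cutter in the frame of long_tray between 0 and 0.006 m); the robot touches nothing.
It fails at once if the glue gun is moved by more than 20 mm (distance of glue_gun from where it was at the start of the episode above 0.02 m).
It fails at once if the mug is moved by more than 20 mm (distance of mug from where it was at the start of the episode above 0.02 m).
It also fails if it takes over 96 s, if anything falls off the work surface, if the arm or the gripper's body presses on something with over 40 N, if the wrist force passes 120 N, or if a joint passes its speed limit or range.

ROBOT

A 6-joint arm with a two-finger parallel gripper is mounted at the origin on the work surface. World frame = base frame: x ahead of the robot, y to its left, z up, the work surface at z = 0. Lengths are in m, angles in rad, forces in N, time in s.
With the tool pointing down it reaches from about 0.275 to 0.75 m from the base axis. Payload 10.2 kg.
Tool frame: the origin (TCP) lies at the very end of the fingers, on their centre line; the grasp point (between the pads) lies 19 mm behind it; z points along the fingers, y is the line along which they close (so a half turn about z gives the same grasp; the last joint's range is limited). The gripper opens to 85 mm and grips with 20 to 120 N. Pads are 22 mm wide; open, the fingers measure 114 mm over their backs; the gripper's body (76 mm by 85 mm) begins 54 mm behind the grasp point. The pads swing forward as they close: fully open they stand 13 mm farther back than shut.
Start: joints at [1.094, 0.313, 1.498, -0, 1.331, -0.223], TCP at [0.132, 0.508, 0.231] pointing down, gripper open.
Joint ranges: [-2.94, 2.94], [-0.97, 2.17], [0.19, 2.56], [-1.23, 4.37], [0.02, 3.11], [-2.88, 2.88]. Speed limits (rad/s): [2.39, 2.39, 3.01, 3.14, 3.14, 3.14].

INTERFACE

Orientations are given as a 3x3 rotation matrix whose columns are the frame's x, y, z axes.
In Python, from bench import manip gives the robot as it stands. The module is installed in compiled form; this text tells all that it offers.
- The arm moves only by the shell command python3 -m jog 'ROWS'. ROWS is text: rows parted by semicolons, each of 7 numbers parted by spaces: the shift along the tool's x, y, z in units of 30 mm (1.0 is 30 mm), then the turn, a rotation vector about the tool's x, y, z in units of 8 degrees (1.0 is 8 degrees), then the opening, from 0 (shut) to 1 (fully open). A call has 1 to 20 rows; each row shifts and turns the commanded pose from where the row before left it, along the tool's axes as they then stand; what a row does not reach is not made up. A row lasts 1/8 s, in which the tool goes at most 62.5 mm and 10.7 degrees, less where a joint would pass 70% of its speed; a pose out of reach is approached as far as the arm can. A call is refused whole if a number of a shift passes 1 or a number of a turn 1, either way. A call with a gripper value outside its range is refused whole. The fingers move at their own pace and stop on an object; the grip force is fixed at half the most. Time passes only in rows, so rows that do not move let the fingers close. It gives the time, the measured TCP pose, the force, the opening and the grip force at its end, in the units of the state.
- manip.read_state(): the state, without advancing time (a new reading comes with each control period).
- manip.get_image(name): name is "scene" or "top"; returns (picture, depth): 420x560x3 uint8, blue, green, red; 420x560 float32, m along the optical axis (not along the pixel's ray), 0 where there is no reading.
- manip.get_calibration(name): a dict with "fx", "fy", "cx", "cy" (pixels), "k1" (the pictures are not rectified: a ray, as slopes to the right and down, at radius r is drawn at 1 + k1 r^2 times it, then the intrinsics apply), "cam_to_world" (4x4, takes a point from camera to world coordinates). Camera axes: x right, y up, looking along -z (the intrinsics and any distortion apply to the point x, -y, -z); pixel columns grow to the right and rows downward; lengths in m; the calibration is good to about 2 mm. A picture is of the moment at which its call begins. get_calibration takes no time and is no camera call.
- manip.job_done(): hands the job in; it is judged then, once.
Trained networks look in the newest picture that a camera, given by its name, has taken for a name from the list of things; names that differ only in an ending like _2 or _b are one class to them, and where a whole thing is asked for, a point or a joint stands for the part that bears it (a point fixed in the world has none). Each returns a list of dicts, best first, with "score" (0 to 1); they miss things now and then, are a little off and sometimes report something else, mostly with a low value. They report only what shows in the picture. A call takes as long as a camera call. They do not tell look-alikes from the thing itself.
- manip.boxes_of(query, camera): "rect" ([left, top, right, bottom] in pixels, round what is visible of it).
- manip.landmark_of(query, camera): "location" ([column, row] in pixels: a listed point, or the origin of a listed thing).
The state is a dict: "t": time; "joints": joint angles; "dq": joint speeds; "effort": joint torques, N m; "tool_pos": TCP position; "orientation": TCP orientation; "force": force on the tool from outside, world axes, zero at the start; "moment": the same for the moment, N m; "opening": opening from 0.0 (shut) to 1.0 (fully open); "finger_force": force on a finger pad.
Only numpy, scipy, OpenCV 4.12 (cv2) and the standard library are available. Lean on these libraries where they do the work, as an engineer would, in place of code of your own. Each camera call takes 0.05 s, during which the arm holds its last target. There are 200 camera calls.

## Working session

There is one attempt and no reset: what is moved stays moved. The work goes in short steps, Python scripts to look and compute and a shell command to move; the robot and the scene stay as the last step left them, time stands still between calls to the robot, and variables do not carry over. Pictures are saved under pics/ and viewed, at most 14 in all, crops included, and the job is handed in when it is done.

```bash
mkdir -p pics; cat > h.py <<'E'
import numpy as np, cv2
from bench import manip
def cal(c):
    k=manip.get_calibration(c); return k,np.array(k["cam_to_world"])
def ray(c,u,v):
    k,T=cal(c); K=np.array([[k["fx"],0,k["cx"]],[0,k["fy"],k["cy"]],[0,0,1.]])
    p=cv2.undistortPoints(np.array([[[u,v]]],float),K,np.array([k["k1"],0,0,0.]))[0,0]
    return T[:3,:3]@np.array([p[0],-p[1],-1.]),T[:3,3]
def at_z(c,u,v,z=0):
    d,o=ray(c,u,v); return o+d*(z-o[2])/d[2]
def pix(c,P):
    k,T=cal(c); q=T[:3,:3].T@(np.array(P)-T[:3,3]); x,y=q[0]/-q[2],-q[1]/-q[2]; s=1+k["k1"]*(x*x+y*y)
    return k["fx"]*x*s+k["cx"],k["fy"]*y*s+k["cy"]
def cloud(c,D):
    k,T=cal(c); K=np.array([[k["fx"],0,k["cx"]],[0,k["fy"],k["cy"]],[0,0,1.]])
    h,w=D.shape; v,u=np.mgrid[:h,:w]
    p=cv2.undistortPoints(np.stack([u,v],-1).reshape(-1,1,2).astype(float),K,np.array([k["k1"],0,0,0.])).reshape(h,w,2)
    P=np.stack([p[...,0]*D,-p[...,1]*D,-D],-1)
    return P@T[:3,:3].T+T[:3,3]
E
python3 - <<'E'
from h import *
for c in("top","scene"):
    im,D=manip.get_image(c); cv2.imwrite(f"pics/{c}0.png",im); np.savez(f"{c}0.npz",im=im,D=D)
    print(c,cal(c)[1].round(3).tolist())
    for n in "big_roll small_roll corner_block cutter big_round_tray small_round_tray corner_tray long_tray glue_gun mug".split():
        if c=="top":
            print(n,[(np.round(r["location"]).tolist(),round(r["score"],2),at_z(c,*r["location"],0.0)[:2].round(3).tolist()) for r in manip.landmark_of(n,c)[:4]])
print(manip.read_state())
E
```

```text
top [[0.012, 0.995, -0.102, 0.401], [-1.0, 0.01, -0.017, -0.131], [-0.016, 0.102, 0.995, 1.393], [0.0, 0.0, 0.0, 1.0]]
big_roll [([228.0, 234.0], 0.74, [0.432, 0.079])]
small_roll [([179.0, 227.0], 0.59, [0.455, 0.254])]
corner_block [([325.0, 232.0], 0.86, [0.444, -0.259]), ([227.0, 234.0], 0.32, [0.434, 0.085]), ([403.0, 240.0], 0.17, [0.418, -0.533])]
cutter [([272.0, 236.0], 0.88, [0.43, -0.073])]
big_round_tray [([218.0, 188.0], 0.89, [0.595, 0.123])]
small_round_tray [([278.0, 186.0], 0.71, [0.604, -0.091]), ([116.0, 256.0], 0.38, [0.352, 0.474])]
corner_tray [([163.0, 185.0], 0.68, [0.606, 0.318])]
long_tray [([464.0, 243.0], 0.96, [0.413, -0.744]), ([345.0, 302.0], 0.94, [0.203, -0.33]), ([276.0, 119.0], 0.82, [0.85, -0.083]), ([344.0, 183.0], 0.73, [0.618, -0.327])]
glue_gun [([177.0, 231.0], 0.68, [0.441, 0.263]), ([111.0, 256.0], 0.62, [0.353, 0.492])]
mug [([402.0, 238.0], 0.92, [0.427, -0.53])]
scene [[-0.419, -0.685, 0.596, 1.444], [0.908, -0.308, 0.284, 0.329], [-0.011, 0.661, 0.751, 1.191], [0.0, 0.0, 0.0, 1.0]]
{'t': 0.6, 'joints': array([ 1.09363364e+00,  3.12900184e-01,  1.49772614e+00,  1.23097400e-06,
        1.33099741e+00, -2.23390486e-01]), 'dq': array([-0.00061016, -0.00083028,  0.00175711,  0.00029809,  0.00165246,
        0.00078936]), 'effort': array([-8.27063232e-04, -4.12034690e+01, -2.59838408e+01, -2.55564009e-04,
        5.73988091e-04,  2.37049795e-05]), 'tool_pos': array([0.13181007, 0.50818071, 0.23128423]), 'orientation': array([[-9.67972200e-01,  2.51057402e-01, -1.53330373e-05],
       [ 2.51057403e-01,  9.67972200e-01, -2.70535061e-05],
       [ 8.04997086e-06, -3.00365143e-05, -1.00000000e+00]]), 'force': array([ 0.28660626,  0.10880306, -0.67950653]), 'moment': array([ 0.03636869, -0.01015562, -0.00800552]), 'finger_force': 0.0, 'opening': 0.9974229470788654}
```

View pics/top0.png

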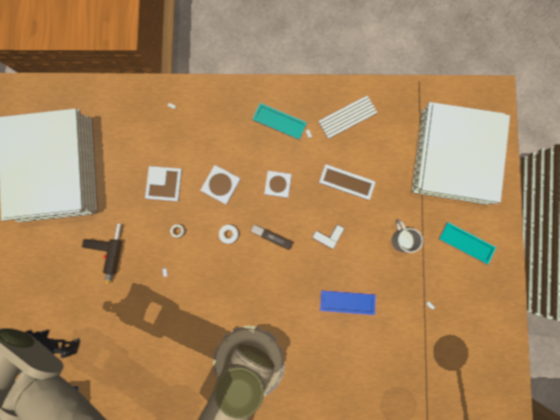

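View pics/scene0.png

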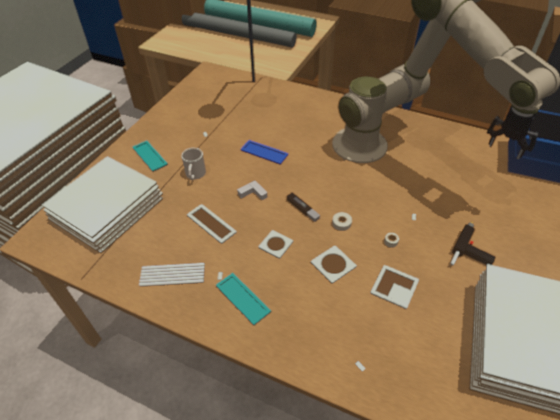

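The long_tray candidates in the top view are (464,243) turquoise, (276,119) turquoise, (345,302) blue and (347,182) white with a brown floor. Only the last fits the description, and I'll confirm it in an enlarged crop. The rolls are at (177,231) for the small one and (228,234) for the big one.

```bash
python3 - <<'E'
from h import *
im=np.load("top0.npz")["im"]
a=cv2.resize(im[160:255,140:280],(798,542),interpolation=cv2.INTER_CUBIC);b=cv2.resize(im[160:255,245:385],(798,542),interpolation=cv2.INTER_CUBIC)
cv2.imwrite("pics/ca.png",a);cv2.imwrite("pics/cb.png",b)
D=np.load("top0.npz")["D"];P=cloud("top",D)
for n,(u,v) in dict(tab=(300,210),bigr=(221,234),corner=(333,238),tray=(206,188)).items(): print(n,P[v,u].round(4))
E
```

```text
tab [ 0.521  -0.1717 -0.0007]
bigr [0.4325 0.1017 0.0247]
corner [ 0.4232 -0.2852  0.0249]
tray [0.5947 0.1619 0.0106]
```

View pics/ca.png

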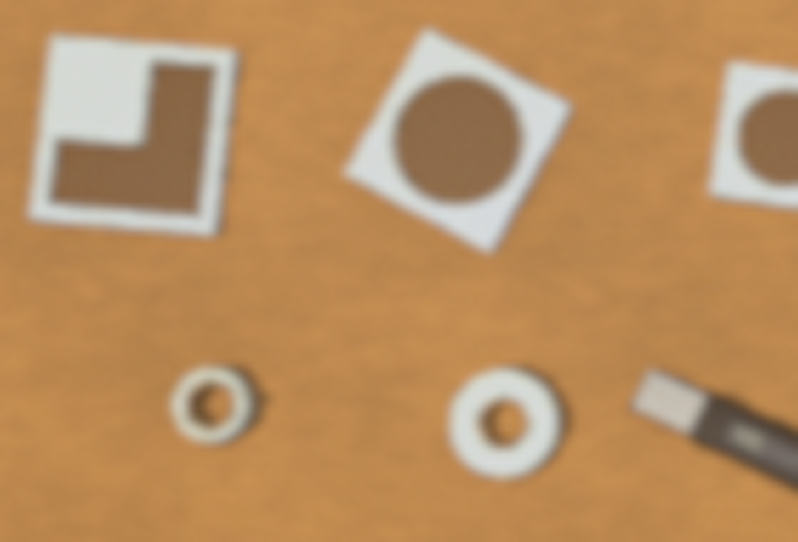

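View pics/cb.png

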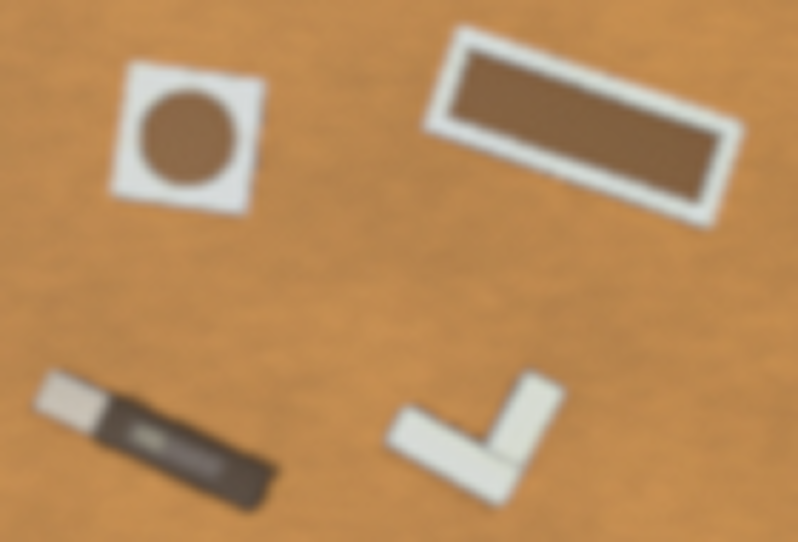

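The crops confirm it: the white tray with the brown rectangular recess at full-frame (347,182) is long_tray. The other tools and trays are as named. Next I'll measure the poses.

```bash
cat > meas.py <<'E'
from h import *
def measure(im,uv,z,sz,kind="lo",c="top"):
    """blob of low-saturation pixels at uv, outline back-projected to height z -> centre, rect, centroid"""
    S=4; u0,v0=int(uv[0])-sz,int(uv[1])-sz
    cr=cv2.resize(im[v0:v0+2*sz,u0:u0+2*sz],None,fx=S,fy=S,interpolation=cv2.INTER_CUBIC)
    b=cv2.cvtColor(cr,cv2.COLOR_BGR2LAB)[...,2].astype(float)-128
    tb=np.median(np.r_[b[0],b[-1]]); m=(b<tb*0.55).astype(np.uint8)
    cs,_=cv2.findContours(m,cv2.RETR_EXTERNAL,cv2.CHAIN_APPROX_NONE)
    ct=max(cs,key=cv2.contourArea); M=cv2.drawContours(np.zeros_like(m),[ct],-1,1,-1)
    tow=lambda p: np.array([at_z(c,u0+(x+.5)/S-.5,v0+(y+.5)/S-.5,z)[:2] for x,y in p])
    ys,xs=np.nonzero(M); W=tow(np.c_[xs,ys][::5]); H=tow(ct[:,0])
    r=cv2.minAreaRect((H*1000).astype(np.float32)); 
    return W.mean(0),r
E
python3 - <<'E'
from meas import *
im=np.load("top0.npz")["im"]
for n,uv,z,sz in [("big_roll",(228,234),.018,16),("small_roll",(177,231),.018,16),("corner_block",(331,236),.024,24),("cutter",(272,237),.018,28),
 ("big_tray",(220,184),.009,26),("small_tray",(278,184),.009,22),("corner_tray",(163,184),.009,26),("long_tray",(347,182),.009,36)]:
    c,r=measure(im,uv,z,sz); print(n,"centroid",c.round(4),"rect",np.round(r[0],1),np.round(r[1],1),round(r[2],1))
E
```

```text
big_roll centroid [0.434  0.0775] rect [434.4  77.2] [67.7 71.5] 0.7
small_roll centroid [0.4432 0.2564] rect [443.1 256.3] [46.1 53.6] 0.7Traceback (most recent call last):
  File "<stdin>", line 5, in <module>
  File "meas.py", line 11, in measure
    ys,xs=np.nonzero(M); W=tow(np.c_[xs,ys][::5]); H=tow(ct[:,0])
                           ~~~^^^^^^^^^^^^^^^^^^^
  File "meas.py", line 10, in <lambda>
    tow=lambda p: np.array([at_z(c,u0+(x+.5)/S-.5,v0+(y+.5)/S-.5,z)[:2] for x,y in p])
                            ~~~~^^^^^^^^^^^^^^^^^^^^^^^^^^^^^^^^^^^
  File "h.py", line 10, in at_z
    d,o=ray(c,u,v); return o+d*(z-o[2])/d[2]
        ~~~^^^^^^^
  File "h.py", line 6, in ray
    k,T=cal(c); K=np.array([[k["fx"],0,k["cx"]],[0,k["fy"],k["cy"]],[0,0,1.]])
        ~~~^^^
  File "h.py", line 4, in cal
    k=manip.get_calibration(c); return k,np.array(k["cam_to_world"])
ValueError: time passes only in moves, steps and waits
```

```bash
sed -i 's/^def cal(c):/import functools\n@functools.lru_cache(None)\ndef cal(c):/' h.py
cat > all.py <<'E'
from meas import *
import sys
def run(f):
  im=np.load(f)["im"]
  for n,uv,z,sz in [("big_roll",(228,234),.018,16),("small_roll",(177,231),.018,16),("corner_block",(331,236),.024,24),("cutter",(272,237),.018,28),
 ("big_tray",(220,184),.009,26),("small_tray",(278,184),.009,22),("corner_tray",(163,184),.009,26),("long_tray",(347,182),.009,36)]:
    c,r=measure(im,uv,z,sz); print(n,"centroid",c.round(4),"rect",np.round(r[0],1),np.round(r[1],1),round(r[2],1))
run(sys.argv[1])
E
python3 all.py top0.npz; python3 -c "
from h import *
print(manip.read_state()['t'])"
```

```text
big_roll centroid [0.434  0.0775] rect [434.4  77.2] [67.7 71.5] 0.7
small_roll centroid [0.4432 0.2564] rect [443.1 256.3] [46.1 53.6] 0.7
corner_block centroid [ 0.4276 -0.2719] rect [ 441.8 -267.6] [85.  85.5] 61.4
cutter centroid [ 0.4262 -0.0722] rect [426.4 -72.2] [150.8  30.2] 65.7
big_tray centroid [0.609  0.1125] rect [609.4 112.5] [110.9 109.9] 62.1
small_tray centroid [ 0.6124 -0.0917] rect [612.5 -91.9] [90.6 89.3] 82.4
corner_tray centroid [0.6102 0.3162] rect [610.6 316.1] [123.6 121.5] 85.8
long_tray centroid [ 0.6221 -0.3362] rect [ 622.3 -336.1] [191.6  74.2] 71.1
0.6
```

```bash
cat > plan.py <<'E'
# waypoints x,y,z(mm),phi(deg, world angle of closing axis); prints shift (30mm units, tool axes) then turn (8deg units), shift first
import sys; from h import *
s=manip.read_state(); p=s["tool_pos"]*1000; R=s["orientation"]; f=np.degrees(np.arctan2(R[1,1],R[0,1]))
print("t",round(s["t"],2),"at",p.round(1),"phi",round(f,1),"tilt",R[:,2].round(3),"j",s["joints"].round(2))
for w in sys.argv[1:]:
    x,y,z,g=map(float,w.split(",")); a=np.radians(f); Y=np.array([np.cos(a),np.sin(a),0]); X=np.array([-Y[1],Y[0],0]); d=np.array([x,y,z])-p
    t=(g-f+90)%180-90; print(w,"shift",(np.array([X@d,Y@d,-d[2]])/30).round(2),"turn z",round(-t/8,2)); p=np.array([x,y,z]); f=f+t
E
python3 plan.py 443,257,100,75.5 443,257,8,75.5 443,257,90,75.5 612.5,-91.8,90,75.5 612.5,-91.8,12,75.5
```

```text
t 0.6 at [131.8 508.2 231.3] phi 75.5 tilt [-0. -0. -1.] j [ 1.09  0.31  1.5   0.    1.33 -0.22]
443,257,100,75.5 shift [-12.14  -5.5    4.38] turn z -0.01
443,257,8,75.5 shift [0.   0.   3.07] turn z -0.0
443,257,90,75.5 shift [ 0.    0.   -2.73] turn z -0.0
612.5,-91.8,90,75.5 shift [-8.38 -9.84 -0.  ] turn z -0.0
612.5,-91.8,12,75.5 shift [0.  0.  2.6] turn z -0.0
```

```bash
python3 -m jog '-0.9 -0.4 0 0 0 0 1;-0.9 -0.4 0.3 0 0 0 1;-0.9 -0.4 0.3 0 0 0 1;-0.9 -0.4 0.3 0 0 0 1;-0.9 -0.4 0.3 0 0 0 1;-0.9 -0.4 0.3 0 0 0 1;-0.9 -0.4 0.3 0 0 0 1;-0.9 -0.4 0.3 0 0 0 1;-0.9 -0.4 0.4 0 0 0 1;-0.9 -0.4 0.4 0 0 0 1;-0.9 -0.4 0.4 0 0 0 1;-0.9 -0.4 0.4 0 0 0 1;-0.9 -0.4 0.4 0 0 0 1;-0.44 -0.3 0.2 0 0 0 1;0 0 0 0 0 0 1;0 0 0 0 0 0 1'; python3 plan.py 443,257,8,75.5
```

```text
t: 2.6
tool_pos: [0.4425, 0.2576, 0.1027]
orientation: [[-0.968, 0.25, 0.0], [0.25, 0.968, 0.0], [-0.0, 0.0, -1.0]]
force: [0.7, 0.4, -0.0]
opening: 1.002
finger_force: 0.0
t 2.6 at [442.5 257.6 102.7] phi 75.5 tilt [ 0.  0. -1.] j [ 0.3   0.43  1.7   0.    1.01 -1.02]
443,257,8,75.5 shift [-0.02 -0.02  3.16] turn z -0.0
```

Precise tracking. Grasp and carry.

```bash
python3 -m jog '0 0 0.8 0 0 0 1;0 0 0.8 0 0 0 1;0 0 0.8 0 0 0 1;0 0 0.5 0 0 0 1;0 0 0.26 0 0 0 1;0 0 0 0 0 0 1;0 0 0 0 0 0 0;0 0 0 0 0 0 0;0 0 0 0 0 0 0;0 0 0 0 0 0 0;0 0 0 0 0 0 0;0 0 0 0 0 0 0'; python3 plan.py 443,257,90,75.5 612.5,-91.8,90,75.5
```

```text
t: 4.1
tool_pos: [0.4433, 0.2571, 0.0086]
orientation: [[-0.968, 0.251, 0.001], [0.251, 0.968, 0.0], [-0.001, 0.001, -1.0]]
force: [-2.7, -0.4, 9.6]
opening: 0.517
finger_force: 59.7
t 4.1 at [443.3 257.1   8.6] phi 75.5 tilt [ 0.001  0.    -1.   ] j [ 0.3   0.58  1.76 -0.    0.8  -1.02]
443,257,90,75.5 shift [ 0.01 -0.01 -2.71] turn z -0.01
612.5,-91.8,90,75.5 shift [-8.38 -9.84 -0.  ] turn z -0.0
```

```bash
python3 -m jog '0 0 -0.5 0 0 0 0;0 0 -0.8 0 0 0 0;0 0 -0.8 0 0 0 0;0 0 -0.6 0 0 0 0;-0.7 -0.82 0 0 0 0 0;-0.7 -0.82 0 0 0 0 0;-0.7 -0.82 0 0 0 0 0;-0.7 -0.82 0 0 0 0 0;-0.7 -0.82 0 0 0 0 0;-0.7 -0.82 0 0 0 0 0;-0.7 -0.82 0 0 0 0 0;-0.7 -0.82 0 0 0 0 0;-0.7 -0.82 0 0 0 0 0;-0.7 -0.82 0 0 0 0 0;-0.7 -0.82 0 0 0 0 0;-0.7 -0.82 0 0 0 0 0;0 0 0 0 0 0 0;0 0 0 0 0 0 0'; python3 plan.py 612.5,-91.8,12,75.5 434.2,77.8,90,75.5
python3 - <<'E'
from h import *
a,_=manip.get_image("scene"); cv2.imwrite("pics/s1.png",cv2.resize(a[170:310,190:430],(800,467),interpolation=cv2.INTER_CUBIC))
E
```

```text
t: 6.35
tool_pos: [0.6125, -0.0914, 0.0889]
orientation: [[-0.968, 0.251, -0.0], [0.251, 0.968, 0.0], [0.0, 0.0, -1.0]]
force: [-0.9, -0.3, -0.4]
opening: 0.516
finger_force: 61.1
t 6.35 at [612.5 -91.4  88.9] phi 75.5 tilt [-0.  0. -1.] j [-0.34  0.65  1.36  0.    1.13 -1.65]
612.5,-91.8,12,75.5 shift [-0.   -0.01  2.56] turn z -0.0
434.2,77.8,90,75.5 shift [ 7.17  3.99 -2.6 ] turn z -0.0
```

View pics/s1.png

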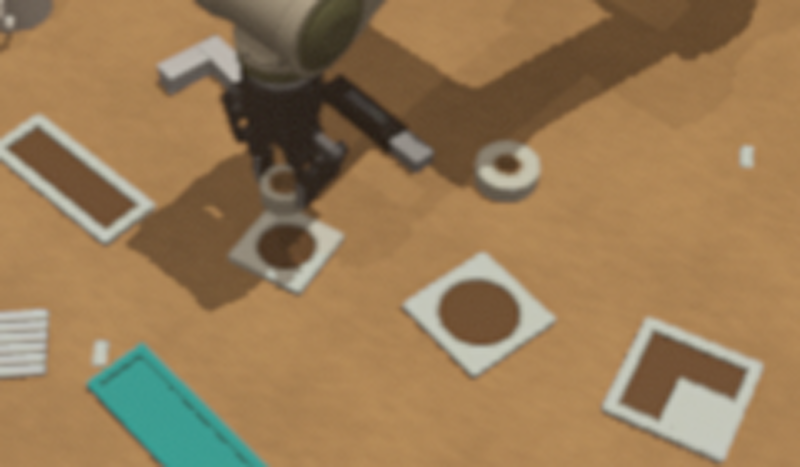

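The small roll is held between the fingers, above the small round tray (crop 285,245). Lowering and releasing.

```bash
python3 -m jog '0 0 0.8 0 0 0 0;0 0 0.8 0 0 0 0;0 0 0.6 0 0 0 0;0 0 0.36 0 0 0 0;0 0 0 0 0 0 0;0 0 0 0 0 0 0;0 0 0 0 0 0 1;0 0 0 0 0 0 1;0 0 0 0 0 0 1;0 0 0 0 0 0 1;0 0 -0.5 0 0 0 1;0 0 -0.9 0 0 0 1;0 0 -0.9 0 0 0 1;0 0 -0.3 0 0 0 1'; python3 plan.py 434.2,77.8,90,75.5 434.2,77.8,4,75.5
```

```text
t: 8.15
tool_pos: [0.6136, -0.0922, 0.0922]
orientation: [[-0.968, 0.251, 0.003], [0.251, 0.968, -0.001], [-0.004, -0.0, -1.0]]
force: [1.3, 0.1, 0.4]
opening: 0.998
finger_force: 0.0
t 8.15 at [613.6 -92.2  92.2] phi 75.5 tilt [ 0.003 -0.001 -1.   ] j [-0.34  0.65  1.36  0.    1.13 -1.65]
434.2,77.8,90,75.5 shift [7.21 3.99 0.07] turn z -0.0
434.2,77.8,4,75.5 shift [0.   0.   2.87] turn z -0.0
```

```bash
python3 -m jog '0.8 0.44 0 0 0 0 1;0.8 0.44 0 0 0 0 1;0.8 0.44 0 0 0 0 1;0.8 0.44 0 0 0 0 1;0.8 0.44 0 0 0 0 1;0.8 0.44 0 0 0 0 1;0.8 0.44 0 0 0 0 1;0.8 0.44 0 0 0 0 1;0.8 0.47 0 0 0 0 1;0 0 0 0 0 0 1;0 0 0.8 0 0 0 1;0 0 0.8 0 0 0 1;0 0 0.6 0 0 0 1;0 0 0 0 0 0 1'
python3 plan.py 434.2,77.8,4,75.5; python3 - <<'E'
from h import *
a,_=manip.get_image("scene"); cv2.imwrite("pics/s2.png",cv2.resize(a[170:290,230:430],(800,480),interpolation=cv2.INTER_CUBIC))
E
```

```text
t: 9.9
tool_pos: [0.4335, 0.0777, 0.0229]
orientation: [[-0.968, 0.252, -0.002], [0.252, 0.968, 0.0], [0.002, -0.0, -1.0]]
force: [-0.9, -1.1, 0.4]
opening: 1.002
finger_force: 0.0
t 9.9 at [433.5  77.7  22.9] phi 75.4 tilt [-0.002  0.    -1.   ] j [-0.09  0.44  1.96 -0.    0.74 -1.41]
434.2,77.8,4,75.5 shift [-0.02  0.01  0.63] turn z -0.01
```

View pics/s2.png

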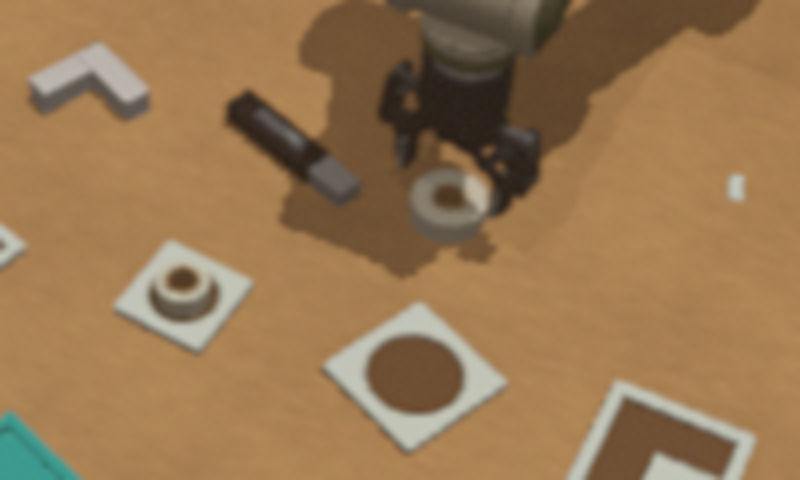

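The small roll sits in its recess (crop 183,285), and the fingers straddle the big roll (450,205). Closing.

```bash
python3 -m jog '0 0 0.4 0 0 0 1;0 0 0.22 0 0 0 1;0 0 0 0 0 0 0;0 0 0 0 0 0 0;0 0 0 0 0 0 0;0 0 0 0 0 0 0;0 0 0 0 0 0 0'; python3 plan.py 434,77.8,70,75.5 609.3,112.8,70,75.5 609.3,112.8,8,75.5
```

```text
t: 10.82
tool_pos: [0.4337, 0.0782, 0.0058]
orientation: [[-0.968, 0.251, 0.0], [0.251, 0.968, -0.0], [-0.0, -0.0, -1.0]]
force: [-3.5, -0.3, 8.8]
opening: 0.747
finger_force: 64.1
t 10.82 at [433.7  78.2   5.8] phi 75.5 tilt [ 0. -0. -1.] j [-0.09  0.48  1.97 -0.    0.69 -1.41]
434,77.8,70,75.5 shift [-0.01 -0.01 -2.14] turn z -0.0
609.3,112.8,70,75.5 shift [-5.37  2.59 -0.  ] turn z -0.0
609.3,112.8,8,75.5 shift [0.   0.   2.07] turn z -0.0
```

```bash
python3 -m jog '0 0 -0.5 0 0 0 0;0 0 -0.8 0 0 0 0;0 0 -0.8 0 0 0 0;-0.7 0.33 0 0 0 0 0;-0.8 0.37 0 0 0 0 0;-0.8 0.38 0 0 0 0 0;-0.8 0.38 0 0 0 0 0;-0.8 0.38 0 0 0 0 0;-0.8 0.38 0 0 0 0 0;-0.67 0.36 0 0 0 0 0;0 0 0 0 0 0 0;0 0 0 0 0 0 0'; python3 plan.py 609.3,112.8,9.5,75.5
```

```text
t: 12.32
tool_pos: [0.6083, 0.1125, 0.0679]
orientation: [[-0.968, 0.251, -0.001], [0.251, 0.968, -0.0], [0.001, -0.0, -1.0]]
force: [-0.6, 0.2, -0.5]
opening: 0.743
finger_force: 66.6
t 12.32 at [608.3 112.5  67.9] phi 75.5 tilt [-0.001 -0.    -1.   ] j [-0.01  0.68  1.38 -0.    1.09 -1.32]
609.3,112.8,9.5,75.5 shift [-0.03  0.02  1.95] turn z -0.0
```

Then up; next is the cutter (closing axis at −24.3°).

```bash
python3 -m jog '0 0 0.8 0 0 0 0;0 0 0.7 0 0 0 0;0 0 0.45 0 0 0 0;0 0 0 0 0 0 0;0 0 0 0 0 0 0;0 0 0 0 0 0 1;0 0 0 0 0 0 1;0 0 0 0 0 0 1;0 0 -0.4 0 0 0 1;0 0 -0.9 0 0 0 1;0 0 -0.9 0 0 0 1;0 0 0 0 0 0 1'; python3 plan.py 426.3,-72.2,76,-24.3 426.3,-72.2,9,-24.3
python3 - <<'E'
from h import *
a,_=manip.get_image("scene"); cv2.imwrite("pics/s3.png",cv2.resize(a[170:290,230:430],(800,480),interpolation=cv2.INTER_CUBIC))
E
```

```text
t: 13.82
tool_pos: [0.6103, 0.1126, 0.0783]
orientation: [[-0.968, 0.251, 0.005], [0.251, 0.968, -0.0], [-0.005, 0.001, -1.0]]
force: [0.1, 0.5, -0.7]
opening: 1.005
finger_force: 0.0
t 13.82 at [610.3 112.6  78.3] phi 75.5 tilt [ 0.005 -0.    -1.   ] j [-0.01  0.66  1.37 -0.    1.1  -1.32]
426.3,-72.2,76,-24.3 shift [ 4.39 -7.5   0.08] turn z -10.03
426.3,-72.2,9,-24.3 shift [0.   0.   2.23] turn z -0.0
```

View pics/s3.png

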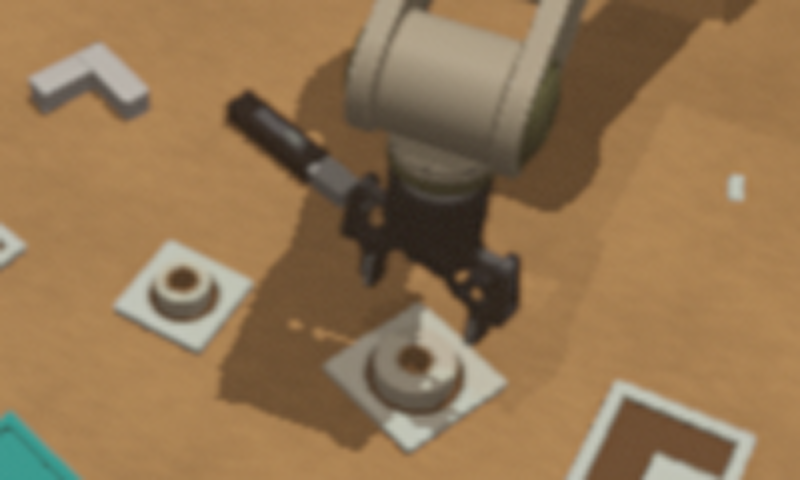

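The big roll sits in its recess (crop 415,370). For the cutter I turn the other way (+12.47), since −10 would pass joint 6's range.

```bash
python3 -m jog '0.6 -0.95 0 0 0 0 1;0.6 -0.95 0 0 0 0 1;0.6 -0.95 0 0 0 0 1;0.6 -0.95 0 0 0 0 1;0.6 -0.95 0 0 0 0 1;0.6 -0.95 0 0 0 0 1;0.6 -0.95 0 0 0 0 1;0.2 -0.85 0 0 0 0 1;0 0 0 0 0 1 1;0 0 0 0 0 1 1;0 0 0 0 0 1 1;0 0 0 0 0 1 1;0 0 0 0 0 1 1;0 0 0 0 0 1 1;0 0 0 0 0 1 1;0 0 0 0 0 1 1;0 0 0 0 0 1 1;0 0 0 0 0 1 1;0 0 0 0 0 1 1;0 0 0 0 0 1 1'; python3 plan.py 426.3,-72.2,9,-24.3
```

```text
t: 16.38
tool_pos: [0.4243, -0.0718, 0.0748]
orientation: [[0.355, 0.935, -0.002], [0.935, -0.355, 0.001], [0.0, -0.002, -1.0]]
force: [-0.9, -0.4, -0.6]
opening: 0.998
finger_force: 0.0
t 16.38 at [424.3 -71.8  74.8] phi -20.8 tilt [-0.002  0.001 -1.   ] j [-0.44  0.32  1.96 -0.    0.87 -0.08]
426.3,-72.2,9,-24.3 shift [0.01 0.07 2.19] turn z 0.44
```

```bash
python3 -m jog '0 0.05 0.5 0 0 0.46 1;0 0 0.8 0 0 0 1;0 0 0.6 0 0 0 1;0 0 0.26 0 0 0 1;0 0 0 0 0 0 1;0 0 0 0 0 0 0;0 0 0 0 0 0 0;0 0 0 0 0 0 0;0 0 0 0 0 0 0;0 0 0 0 0 0 0;0 0 0 0 0 0 0;0 0 0 0 0 0 0;0 0 0 0 0 0 0'; python3 plan.py 426.3,-72.2,90,-24.3 622.2,-336.1,90,-18.9 622.2,-336.1,12,-18.9
```

```text
t: 18.0
tool_pos: [0.4265, -0.0727, 0.0114]
orientation: [[0.41, 0.912, 0.001], [0.912, -0.41, -0.0], [-0.0, 0.001, -1.0]]
force: [-1.1, 0.4, 8.5]
opening: 0.356
finger_force: 60.4
t 18.0 at [426.5 -72.7  11.4] phi -24.2 tilt [ 0.001 -0.    -1.   ] j [-0.44  0.45  1.99 -0.    0.7  -0.02]
426.3,-72.2,90,-24.3 shift [ 0.01 -0.01 -2.62] turn z 0.01
622.2,-336.1,90,-18.9 shift [-5.33  9.57 -0.  ] turn z -0.67
622.2,-336.1,12,-18.9 shift [0.  0.  2.6] turn z -0.0
```

```bash
python3 -m jog '0 0 -0.6 0 0 0 0;0 0 -0.8 0 0 0 0;0 0 -0.8 0 0 0 0;0 0 -0.4 0 0 0 0;-0.44 0.8 0 0 0 0 0;-0.44 0.8 0 0 0 0 0;-0.44 0.8 0 0 0 0 0;-0.44 0.8 0 0 0 0 0;-0.44 0.8 0 0 0 0 0;-0.44 0.8 0 0 0 0 0;-0.44 0.8 0 0 0 0 0;-0.44 0.8 0 0 0 0 0;-0.44 0.8 0 0 0 0 0;-0.44 0.8 0 0 0 0 0;-0.44 0.8 0 0 0 0 0;-0.48 0.77 0 0 0 0 0;0 0 0 0 0 -0.67 0;0 0 0 0 0 0 0;0 0 0 0 0 0 0'; python3 plan.py 622.2,-336.1,14.8,-18.9
```

```text
t: 20.38
tool_pos: [0.6224, -0.3356, 0.0884]
orientation: [[0.325, 0.946, -0.001], [0.946, -0.325, 0.001], [0.0, -0.001, -1.0]]
force: [-0.2, 0.2, -2.0]
opening: 0.352
finger_force: 60.0
t 20.38 at [ 622.4 -335.6   88.4] phi -18.9 tilt [-0.001  0.001 -1.   ] j [-0.66  0.84  1.02  0.    1.28 -0.33]
622.2,-336.1,14.8,-18.9 shift [-0.02 -0.    2.45] turn z -0.01
```

```bash
python3 - <<'E'
from h import *
a,_=manip.get_image("scene"); cv2.imwrite("pics/s4.png",cv2.resize(a[140:260,150:350],(800,480),interpolation=cv2.INTER_CUBIC))
E
```

```text
(no output)
```

View pics/s4.png

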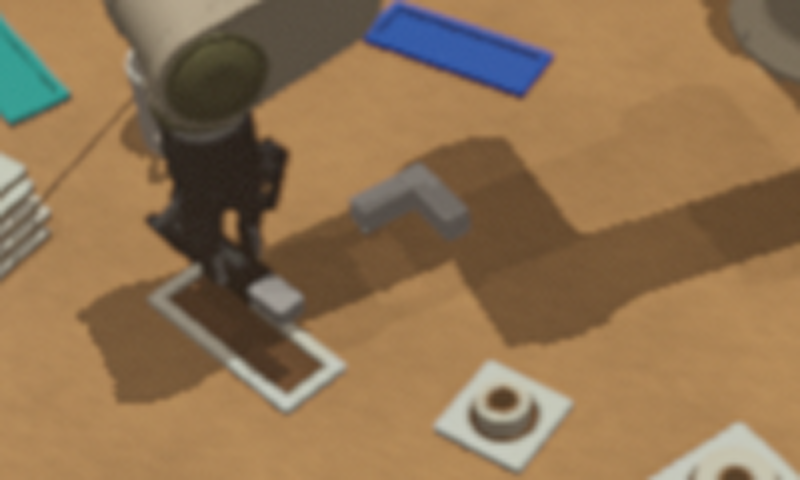

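The cutter is held level and parallel above the long white tray (crop 245,340). Lowering and releasing.

```bash
python3 -m jog '0 0 0.7 0 0 0 0;0 0 0.8 0 0 0 0;0 0 0.6 0 0 0 0;0 0 0.38 0 0 0 0;0 0 0 0 0 0 0;0 0 0 0 0 0 0;0 0 0 0 0 0 1;0 0 0 0 0 0 1;0 0 0 0 0 0 1;0 0 0 0 0 0 1;0 0 -0.4 0 0 0 1;0 0 -0.9 0 0 0 1;0 0 -0.9 0 0 0 1;0 0 -0.4 0 0 0 1;0 0 0 0 0 0 1'
python3 - <<'E'
from meas import *
c,s=np.array([.4418,-.2676]),np.radians(-28.6)
R=lambda a:np.array([[np.cos(a),-np.sin(a)],[np.sin(a),np.cos(a)]])
off=np.array([-.027,.003])
print("grasp",(c+R(s)@off)*1e3,"place",(np.array([.6106,.3161])+R(np.radians(-4.2))@off)*1e3)
E
python3 plan.py 419.5,-252,90,-28.6 419.5,-252,9,-28.6
```

```text
t: 22.3
tool_pos: [0.6228, -0.3361, 0.0932]
orientation: [[0.323, 0.946, 0.001], [0.946, -0.323, -0.001], [-0.0, 0.001, -1.0]]
force: [-0.1, 1.2, -0.1]
opening: 0.998
finger_force: 0.0
grasp [ 419.53053524 -252.04137091] place [583.89222371 321.06937475]
t 22.3 at [ 622.8 -336.1   93.2] phi -18.9 tilt [ 0.001 -0.001 -1.   ] j [-0.66  0.84  1.01  0.    1.29 -0.33]
419.5,-252,90,-28.6 shift [ 0.46 -7.32  0.11] turn z 1.22
419.5,-252,9,-28.6 shift [0.  0.  2.7] turn z -0.0
```

```bash
python3 -m jog '0.05 -0.92 0 0 0 0 1;0.05 -0.92 0 0 0 0 1;0.06 -0.92 0 0 0 0 1;0.06 -0.92 0 0 0 0 1;0.06 -0.92 0 0 0 0 0.8;0.06 -0.92 0 0 0 0 0.8;0.06 -0.92 0 0 0 0 0.8;0.1 -0.85 0 0 0 0 0.8;0 0 0 0 0 0.6 0.8;0 0 0 0 0 0.62 0.8;0 0 0.8 0 0 0 0.8;0 0 0.6 0 0 0 0.8;0 0 0 0 0 0 0.8'; python3 plan.py 420.5,-250.3,9,-28.6
python3 - <<'E'
from h import *
a,_=manip.get_image("scene"); cv2.imwrite("pics/s5.png",cv2.resize(a[140:260,150:350],(800,480),interpolation=cv2.INTER_CUBIC))
E
```

```text
t: 23.92
tool_pos: [0.4195, -0.2502, 0.0488]
orientation: [[0.479, 0.878, -0.003], [0.878, -0.479, 0.003], [0.001, -0.004, -1.0]]
force: [-0.4, -1.0, 0.7]
opening: 0.801
finger_force: 0.0
t 23.93 at [ 419.5 -250.2   48.8] phi -28.6 tilt [-0.003  0.003 -1.   ] j [-0.78  0.47  1.81 -0.    0.87 -0.28]
420.5,-250.3,9,-28.6 shift [0.01 0.03 1.33] turn z -0.0
```

View pics/s5.png

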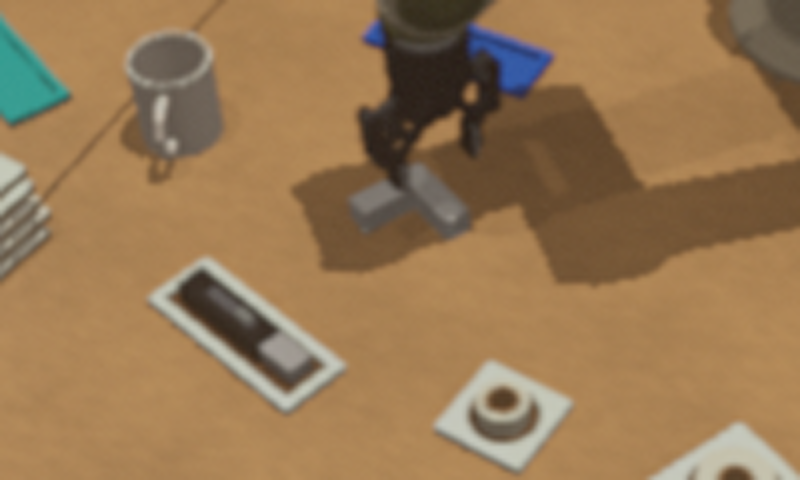

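The cutter lies in its recess (crop 245,335). Descending onto the block's arm, with a force check.

```bash
python3 -m jog '0 0.02 0.4 0 0 0 0.8;0 0 0.4 0 0 0 0.8;0 0 0.3 0 0 0 0.8;0 0 0 0 0 0 0.8'; python3 - <<'E'
from h import *
a,_=manip.get_image("scene"); cv2.imwrite("pics/s6.png",cv2.resize(a[150:210,225:305],(800,600),interpolation=cv2.INTER_CUBIC))
E
```

```text
t: 24.48
tool_pos: [0.4207, -0.2511, 0.0167]
orientation: [[0.479, 0.878, -0.001], [0.878, -0.479, 0.001], [0.0, -0.001, -1.0]]
force: [0.7, 0.3, -0.2]
opening: 0.799
finger_force: 0.0
```

View pics/s6.png

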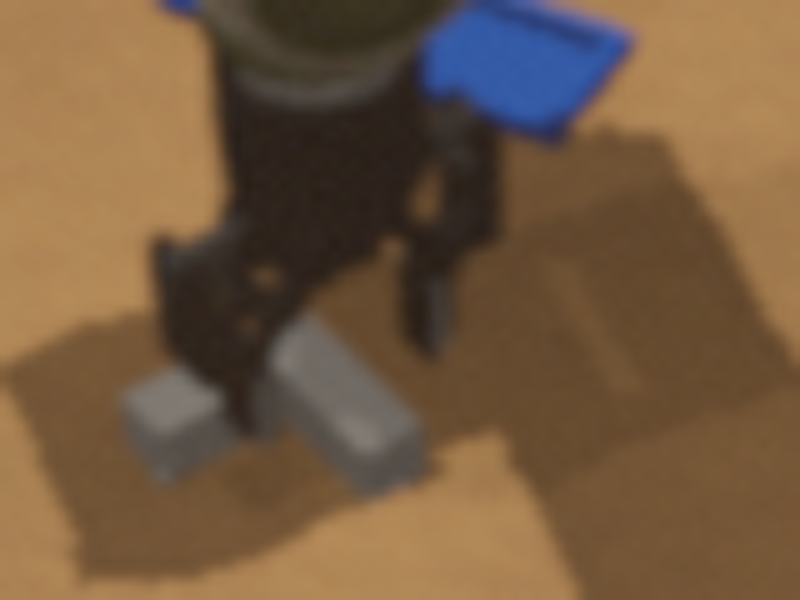

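The left finger (crop 250,410) is in the inner quarter and the other (430,330) is outside the arm, with no force. Grasping.

```bash
python3 -m jog '0 0 0.28 0 0 0 0.8;0 0 0 0 0 0 0.8;0 0 0 0 0 0 0;0 0 0 0 0 0 0;0 0 0 0 0 0 0;0 0 0 0 0 0 0;0 0 0 0 0 0 0;0 0 0 0 0 0 0;0 0 0 0 0 0 0;0 0 -0.4 0 0 0 0;0 0 -0.7 0 0 0 0;0 0 -0.8 0 0 0 0;0 0 -0.8 0 0 0 0;0 0 0 0 0 0 0'; python3 plan.py 584,323,90,-28.6 584,323,90,-4.2 584,323,14,-4.2
python3 - <<'E'
from h import *
a,_=manip.get_image("scene"); cv2.imwrite("pics/s7.png",cv2.resize(a[130:230,205:325],(720,600),interpolation=cv2.INTER_CUBIC))
E
```

```text
t: 26.28
tool_pos: [0.4215, -0.2518, 0.0914]
orientation: [[0.479, 0.878, 0.002], [0.878, -0.479, -0.002], [-0.001, 0.003, -1.0]]
force: [0.1, 0.2, -2.5]
opening: 0.287
finger_force: 59.3
t 26.27 at [ 421.5 -251.8   91.4] phi -28.6 tilt [ 0.002 -0.002 -1.   ] j [-0.78  0.4   1.77 -0.    0.96 -0.28]
584,323,90,-28.6 shift [19.41 -4.42  0.05] turn z -0.0
584,323,90,-4.2 shift [ 0.  0. -0.] turn z -3.05
584,323,14,-4.2 shift [0.   0.   2.53] turn z -0.0
```

View pics/s7.png

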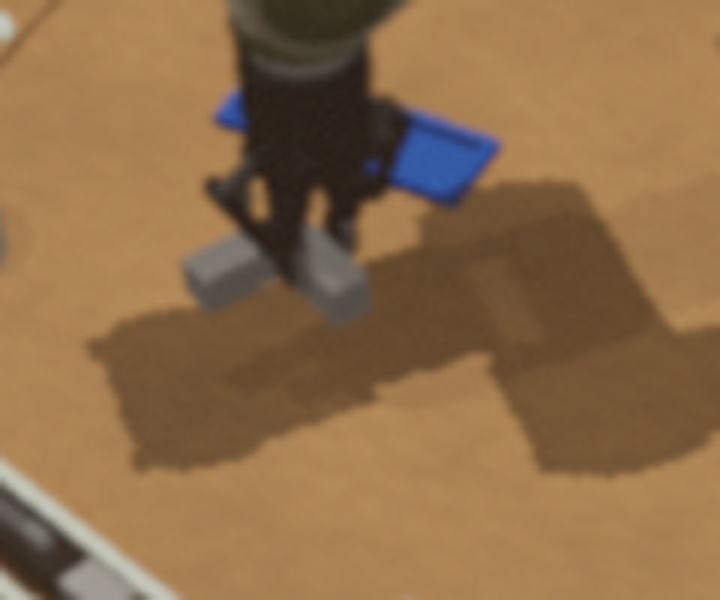

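The block is held level, on one arm (crop 300,265). Carrying.

```bash
python3 -m jog '0.97 -0.22 0 0 0 0 0;0.97 -0.22 0 0 0 0 0;0.97 -0.22 0 0 0 0 0;0.97 -0.22 0 0 0 0 0;0.97 -0.22 0 0 0 0 0;0.97 -0.22 0 0 0 0 0;0.97 -0.22 0 0 0 0 0;0.97 -0.22 0 0 0 0 0;0.97 -0.22 0 0 0 0 0;0.97 -0.22 0 0 0 0 0;0.97 -0.22 0 0 0 0 0;0.97 -0.22 0 0 0 0 0;0.97 -0.22 0 0 0 0 0;0.97 -0.22 0 0 0 0 0;0.97 -0.22 0 0 0 0 0;0.97 -0.22 0 0 0 0 0;0.97 -0.22 0 0 0 0 0;0.97 -0.22 0 0 0 0 0;0.97 -0.22 0 0 0 0 0;0.97 -0.22 0 0 0 0 0'; python3 -m jog '0 0 0 0 0 -1 0;0 0 0 0 0 -1 0;0 0 0 0 0 -1 0;0 0 0 0 0 0 0;0 0 0 0 0 0 0'; python3 plan.py 584,322.5,90,-4.2 
python3 - <<'E'
from h import *
a,_=manip.get_image("scene"); cv2.imwrite("pics/s8.png",cv2.resize(a[210:330,330:490],(800,600),interpolation=cv2.INTER_CUBIC))
E
```

```text
t: 28.82
tool_pos: [0.5834, 0.3235, 0.088]
orientation: [[0.479, 0.878, -0.003], [0.878, -0.479, -0.001], [-0.002, -0.002, -1.0]]
force: [-0.1, 0.0, -2.0]
opening: 0.288
finger_force: 59.3
t: 29.45
tool_pos: [0.5836, 0.3226, 0.0891]
orientation: [[0.083, 0.997, -0.001], [0.997, -0.083, -0.0], [-0.001, -0.001, -1.0]]
force: [1.0, 0.2, -3.1]
opening: 0.287
finger_force: 59.3
t 29.45 at [583.6 322.6  89.1] phi -4.8 tilt [-0.001 -0.    -1.   ] j [0.33 0.75 1.18 0.   1.21 0.41]
584,322.5,90,-4.2 shift [-0.    0.01 -0.03] turn z -0.07
```

View pics/s8.png

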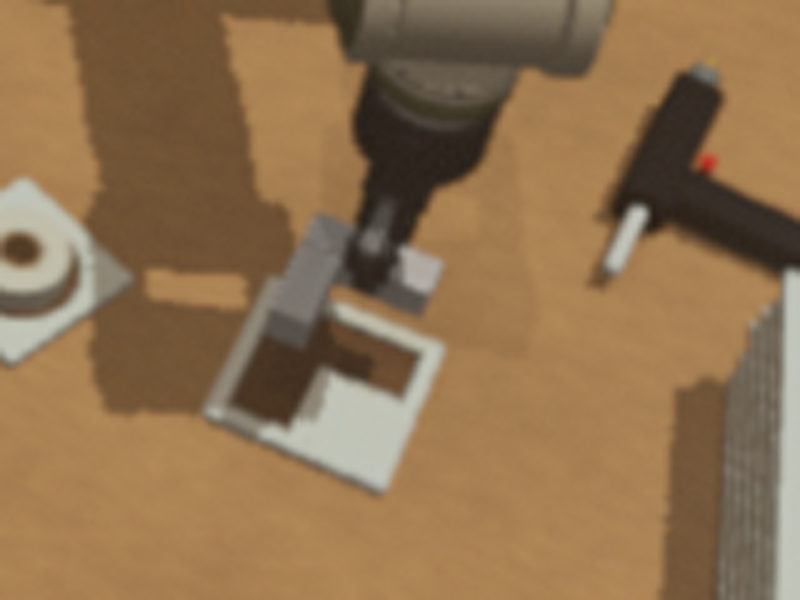

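The block hangs over the corner tray (crop 330,390) with matching orientation. Lowering and releasing.

```bash
python3 -m jog '0 0 0.7 0 0 -0.05 0;0 0 0.8 0 0 0 0;0 0 0.6 0 0 0 0;0 0 0.4 0 0 0 0;0 0 0.05 0 0 0 0;0 0 0 0 0 0 0;0 0 0 0 0 0 0'; python3 -m jog '0 0 0 0 0 0 0.8;0 0 0 0 0 0 0.8;0 0 0 0 0 0 0.8;0 0 0 0 0 0 0.8;0 0 -0.4 0 0 0 0.8;0 0 -0.9 0 0 0 0.8;0 0 -0.9 0 0 0 0.8;-0.9 0 -0.9 0 0 0 1;-0.9 -0.9 0 0 0 0 1;-0.9 -0.9 0 0 0 0 1;-0.9 -0.9 0 0 0 0 1;-0.9 -0.9 0 0 0 0 1;-0.9 -0.9 0 0 0 0 1;-0.9 -0.9 0 0 0 0 1;0 0 0 0 0 0 1;0 0 0 0 0 0 1'
python3 - <<'E'
from h import *
a,_=manip.get_image("scene"); cv2.imwrite("pics/s9.png",cv2.resize(a[180:310,180:460],(800,371),interpolation=cv2.INTER_CUBIC))
im,D=manip.get_image("top"); np.savez("top1.npz",im=im,D=D); cv2.imwrite("pics/t9.png",cv2.resize(im[160:250,140:385],(800,294),interpolation=cv2.INTER_CUBIC))
P=cloud("top",D)
for n,x,y,z in [("big",.6093+.023,.1128,.028),("small",.6125+.018,-.0918,.028),("block",.584,.3425,.031),("block2",.6206,.2893,.031),("cut",.606,-.385,.027),("tray",.609,.160,.009)]:
    u,v=np.round(pix("top",(x,y,z))).astype(int); print(n,P[v-1:v+2,u-1:u+2,2].round(4).ravel())
E
```

```text
t: 30.38
tool_pos: [0.5842, 0.3229, 0.0142]
orientation: [[0.074, 0.997, 0.001], [0.997, -0.074, 0.0], [0.0, 0.001, -1.0]]
force: [-0.4, -0.5, -1.7]
opening: 0.287
finger_force: 59.4
t: 32.38
tool_pos: [0.4094, 0.1465, 0.1073]
orientation: [[0.074, 0.997, 0.002], [0.997, -0.074, 0.0], [0.0, 0.002, -1.0]]
force: [0.3, 1.0, -0.2]
opening: 1.003
finger_force: 0.0
big [0.0348 0.0325 0.0282 0.0279 0.0295 0.0258 0.0338 0.0335 0.0265]
small [0.0282 0.0236 0.0272 0.0274 0.0268 0.0306 0.0289 0.0255 0.023 ]
block [0.033  0.0337 0.0328 0.0346 0.0309 0.0307 0.0314 0.0331 0.0343]
block2 [0.0302 0.0319 0.0279 0.0309 0.0308 0.0323 0.0308 0.0311 0.0304]
cut [0.0284 0.026  0.0261 0.0239 0.0259 0.03   0.0316 0.0291 0.027 ]
tray [0.008  0.0151 0.0037 0.0117 0.0113 0.0044 0.0126 0.0059 0.0058]
```

View pics/s9.png

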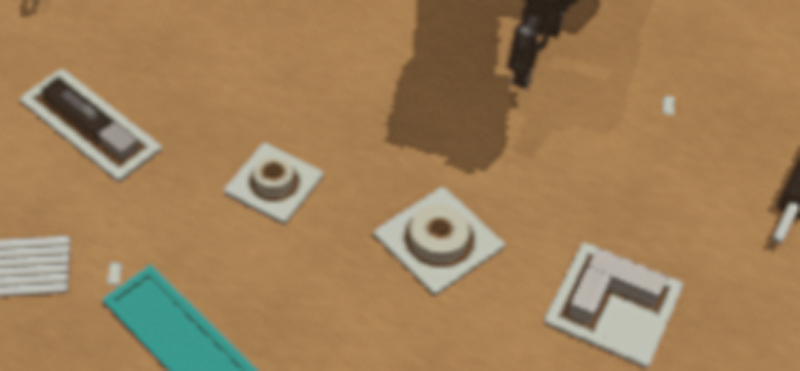

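View pics/t9.png

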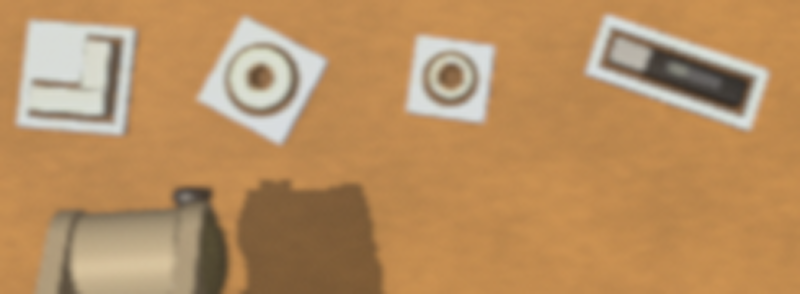

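All four look seated. I'll do a quick check that the block's top is level, since it sits near one wall.

```bash
python3 - <<'E'
from h import *
d=np.load("top1.npz");P=cloud("top",d["D"]);g=cv2.cvtColor(d["im"],cv2.COLOR_BGR2GRAY)
def sel(x0,x1,y0,y1,zmin): 
    m=(P[...,0]>x0)&(P[...,0]<x1)&(P[...,1]>y0)&(P[...,1]<y1)&(P[...,2]>zmin); return P[m]
for n,b in dict(block=(.55,.67,.25,.38),big=(.56,.66,.07,.16),small=(.58,.65,-.13,-.05),cut=(.56,.69,-.43,-.24)).items():
    Q=sel(*b,.019); A=np.c_[Q[:,:2]-Q[:,:2].mean(0),np.ones(len(Q))]; print(n,len(Q),"mean",Q.mean(0).round(4),"slope/height",np.linalg.lstsq(A,Q[:,2],rcond=None)[0].round(3))
    if n=="block": r=cv2.minAreaRect((Q[:,:2]*1000).astype(np.float32)); print(r)
s=manip.read_state(); print(s["finger_force"],s["t"])
E
```

```text
block 317 mean [0.5976 0.3069 0.0306] slope/height [-0.003  0.009  0.031]
((609.1482543945312, 323.2676086425781), (91.34761047363281, 80.48519897460938), 86.44979095458984)
big 238 mean [0.6086 0.1129 0.0288] slope/height [-0.009  0.019  0.029]
small 97 mean [ 0.6121 -0.0905  0.0274] slope/height [-0.024  0.013  0.027]
cut 378 mean [ 0.6192 -0.3361  0.0265] slope/height [ 0.042 -0.024  0.026]
0.0 32.475
```

```bash
python3 -c "
from bench import manip
print(manip.job_done())"
```

```text
the job is handed in; nothing more can be done
None
```

The job is handed in at about 32 s of the 96 s allowed: all four tools are in their matching white trays and released, measured flat, centred and at recess-floor height, and I never reached for the glue gun or mug; the hand-in returned no verdict.

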